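# Rake pen barrels into the grooves of their tray

## Robot

A 7-joint arm with a two-finger parallel gripper is mounted at the origin on the work surface. World frame = base frame: x ahead of the robot, y to its left, z up, the work surface at z = 0. Lengths are in mm, angles in rad, forces in N, time in s.
With the tool pointing down it reaches from about 400 to 875 mm from the base axis. Payload 4.4 kg.
Tool frame: the origin (TCP) lies midway between the tips of the shut fingers; the grasp point (between the pads) lies 19 mm behind it; z points along the fingers, y is the line along which they close (so a half turn about z gives the same grasp; the last joint's range is limited). The gripper opens to 85 mm and grips with 20 to 120 N. Pads are 22 mm wide; open, the fingers measure 114 mm over their backs; the gripper's body (76 mm by 85 mm) begins 54 mm behind the grasp point. The pads swing forward as they close: fully open they stand 13 mm farther back than shut.
Start: joints at [1.186, 0.628, 0.038, 1.517, -0.027, 0.996, -0.02], TCP at [203.756, -617.253, 231.313] pointing down, gripper open.
Joint ranges: [-3.06, 3.06], [-0.37, 2.12], [-1.25, 1.32], [0.18, 2.47], [-1.1, 4.24], [0.23, 1.98], [-2.94, 2.94]. Speed limits (rad/s): [2.57, 2.57, 3.14, 3.14, 3.14, 3.14, 3.14].

## Interface

Orientations are given as [roll, pitch, yaw] about the fixed x, y, z axes, in that order (R = Rz(yaw) Ry(pitch) Rx(roll)).
In Python, from cell import read_state, get_image, finish_job gives the robot as it stands.
- The arm moves only by the tool send_rows, never from a script. Its argument "series" is a list of rows, each an object of numbers: "ax", "ay", "az": the turn, a rotation vector about the tool's x, y, z in rad; "dx", "dy", "dz": the shift along the tool's x, y, z in cm; "hand": the closure, from 0 (fully open) to 1 (shut). In form: [{"ax": .., "ay": .., "az": .., "dx": .., "dy": .., "dz": .., "hand": ..}, ...]. A call has 1 to 10 rows; each row is the pose to reach, as a shift and turn from the pose commanded when the call began, along the tool's axes at that moment; what a row does not reach only later rows make up. A row lasts 1/10 s, in which the tool goes at most 50 mm and 8.59 degrees, less where a joint would pass 70% of its speed; a pose out of reach is approached as far as the arm can. A call with a gripper value outside its range is refused whole. The fingers move at their own pace and stop on an object; the grip force is fixed at half the most. Time passes only in rows, so rows that repeat a pose let the fingers close. It gives the time, the measured TCP pose, the force, the opening and the grip force at its end, in the units of the state.
- read_state(): the state, without advancing time (a new reading comes with each control period).
- get_image(name): name is "scene" or "top" or "wrist"; returns a dict with "pixels" (480x640x3 uint8, red, green, blue), "mtx" (3x3 intrinsics, pixels), "k1" (the pictures are not rectified: a ray, as slopes to the right and down, at radius r is drawn at 1 + k1 r^2 times it, then the intrinsics apply), "R" (3x3) and "t" (3): a world point X has camera coordinates R X + t. Camera axes: x right, y down, z forward; pixel columns grow to the right and rows downward; lengths in mm; the calibration is good to about 2 mm. A picture is of the moment at which its call begins. There is no depth.
- finish_job(): hands the job in; it is judged then, once.
The state is a dict: "clock": time; "qpos": joint angles; "qd": joint speeds; "tau": joint torques, N m; "eef_pos": TCP position; "tool_rot": TCP orientation; "force": force on the tool from outside, world axes, zero at the start; "torque": the same for the moment, N m; "width": finger opening in mm; "gripper_force": force on a finger pad.
Only numpy, scipy, OpenCV 4.12 (cv2) and the standard library are available. Lean on these libraries where they do the work, as an engineer would, in place of code of your own. Each camera call takes 0.05 s, during which the arm holds its last target. There are 200 camera calls.

## Task

Draw the small rake out from under the bottle riser by its head end, stand it on the rubber mat and let go, then take it again well back on the handle. Comb it teeth-down across the tray, under the carrying bow, until all three loose pen barrels lie down in grooves, without touching the barrels with the fingers. Then stand the rake back on the mat, leaving the jars, the measure, the carton and the jug where they are.

Things in the scene. Friction and masses are not known exactly. Their poses are not given: they have to be found in the camera images.
- rake: wooden rake, 70 g, steel teeth. Origin: middle of the row of tooth tips (lowest level); z up, y along the head, handle towards -x. Head bar 12 (x) by 110 (y), 16 to 32 mm above the tips; six teeth 5 by 6 mm, every 20 mm from y = -50 to +50. Starts standing on the table, handle stowed in the riser's tunnel; the head and about the first 44 mm of handle are in the open.
- rake_handle (a point): point on the axis of the rake's handle, 110 mm behind its head, 36 mm above the tooth-tip level. The handle is 12 by 12 mm square and runs at that height from x = +6 to -196 mm of the rake's frame, at y = 0. The rake balances 86 mm behind its head.
- rake_tail (a point): centre of the underside of the foot at the rake's tail, x = -190 mm in the rake's frame. The foot is 12 by 12 mm and reaches down to tooth-tip level, so the rake stands level on teeth and foot.
- riser: fixed plywood step for bottles, x from -150 to 0, 130 mm wide (y), 60 mm high. Origin: on the table, middle of its open front edge; +x points out of it. A tunnel along x at y = 0 is 30 mm wide, ceiling 50 mm above the table. The stowed rake points along about the same x, head 50 mm in front: draw it out along +x, 150 mm or more, lifted at most 6 mm meanwhile.
- mat: black rubber mat, 260 (x) by 160 (y) by 2 mm, fixed. Origin: centre of its underside, on the table; z up.
- tray: fixed light wooden tray, seven straight grooves along y. Origin: on the table under the middle of the grooves; z up, +x away from the robot. Grooves 13 mm wide, 150 long, at x = -54, -36, ... +54 mm; floor 6 mm, flat ridge tops (5 mm wide) 15 mm above the table. End walls (inner faces y = +-75) and far wall (inner face x = +65.5) are 26 mm high; near side open.
- tray_near (a point): middle of the tray's near edge (x = -65.5 in its frame), at ridge-top height: no wall here. Teeth carried 2 to 4 mm above the ridges pass over a barrel in a groove (1 mm proud) and push those lying across; lower teeth catch in the grooves. Pushed at 40 mm/s away from here, head parallel to the grooves, they turn and drop into empty grooves; if one pinches, back off a little and it drops.
- tray_bow (a point): middle of the steel carrying bow, a 10 mm round bar along y over the middle of the tray (x = 0), underside 91 mm above the table, on posts at y = +-79 mm. The rake's head and handle pass beneath it; fingers gripping the rake do not.
- barrel0: loose black pen barrel with a steel band, round-ended rod 10 mm thick and 110 mm long, 20 g. Origin at its middle, on its axis; its x runs along it. It starts lying across the ridges of the tray, askew to the grooves; its axis is 20 mm above the table then and 11 mm when it lies in a groove. Polished: it slides and rolls easily.
- barrel1: loose black pen barrel with a steel band, round-ended rod 10 mm thick and 110 mm long, 20 g. Origin at its middle, on its axis; its x runs along it. It starts lying across the ridges of the tray, askew to the grooves; its axis is 20 mm above the table then and 11 mm when it lies in a groove. Polished: it slides and rolls easily.
- barrel2: loose black pen barrel with a steel band, round-ended rod 10 mm thick and 110 mm long, 20 g. Origin at its middle, on its axis; its x runs along it. It starts lying across the ridges of the tray, askew to the grooves; its axis is 20 mm above the table then and 11 mm when it lies in a groove. Polished: it slides and rolls easily.
- jar0: ink jar standing on the riser, 40 mm thick, about 58 mm high, loose. Origin under its centre.
- jar1: ink jar standing on the riser, 40 mm thick, about 58 mm high, loose. Origin under its centre.
- jar2: ink jar on the table, 40 mm thick, about 58 mm high, loose. Origin under its centre.
- jar3: ink jar on the table, 40 mm thick, about 58 mm high, loose. Origin under its centre.
- jigger: steel double-cone measure on the table, 42 mm wide, 75 mm high, loose. Origin under its centre.
- carton: black carton on the table, 45 by 60 by 85 mm, loose. Origin under its centre.
- jug: orange jug on the table, 100 mm wide with a handle, 105 mm high, loose. Origin under its centre.
Mind the look-alikes: they are no part of the job. What is shaped like the barrel0 but pink or yellow is not meant. Several things have the shape of the tray; the one meant has the colours described above.

How it is judged:
By the outcome, as a careful person would: the job done as asked, in the order asked, and still so for the second after the job is handed in, with the robot touching nothing.
It also fails if it takes over 72 s, if anything falls off the work surface, if the arm or the gripper's body presses on something with over 40 N, if the wrist force passes 120 N, or if a joint passes its speed limit or range.

## Working session

There is one attempt and no reset: what is moved stays moved. The work goes in short steps, Python scripts to look and compute and a tool call to move; the robot and the scene stay as the last step left them, time stands still between calls to the robot, and variables do not carry over. Pictures are saved under pics/ and viewed, at most 10 in all, crops included, and the job is handed in when it is done.

Besides the shell and the picture viewer there is one more tool, called after ">>>" by a JSON object that holds its "op" and its "data". send_rows: Moves the arm, as the interface text tells. Its arguments: {"type":"object","properties":{"series":{"type":"array","items":{"type":"object","properties":{"ax":{"type":"number"},"ay":{"type":"number"},"az":{"type":"number"},"dx":{"type":"number"},"dy":{"type":"number"},"dz":{"type":"number"},"hand":{"type":"number"}}}}},"required":["series"]}

```bash
mkdir -p pics
cat > h.py <<'E'
import numpy as np, cv2, json
from cell import read_state, get_image, finish_job
def snap(name, fn):
    im=get_image(name); cv2.imwrite(f'pics/{fn}.png', im['pixels'][:,:,::-1])
    np.savez(f'pics/{fn}.npz', **{k:np.array(im[k]) for k in ('pixels','mtx','k1','R','t')}); return im
def load(fn): return dict(np.load(f'pics/{fn}.npz'))
def D(im): return np.array([float(im['k1']),0,0,0,0])
def ray(im,uv,z):
    p=np.array(uv,float).reshape(-1,1,2)
    # ideal slopes s -> drawn s(1+k1 r^2): OpenCV model
    n=cv2.undistortPointsIter(p,im['mtx'].astype(float),D(im),None,None,(3,50,1e-9))[:,0]
    d=np.c_[n,np.ones(len(n))]@im['R']; c=-im['R'].T@im['t']
    return c+d*((z-c[2])/d[:,2])[:,None]
def proj(im,X):
    return cv2.projectPoints(np.array(X,float).reshape(-1,3),cv2.Rodrigues(np.array(im['R'],float))[0],np.array(im['t'],float),im['mtx'].astype(float),D(im))[0][:,0]
E
python3 - <<'E'
from h import *
for n in('scene','top'):
    im=snap(n,n+'0'); print(n,-im['R'].T@im['t'],im['k1'],im['mtx'][0,0])
s=read_state(); print(s)
E
```

```text
scene [1255.04356338 -799.08498343  882.07725625] 0.01075609742774426 600.9124427084807
top [ 284.85833795    5.224702   1232.44344288] -0.04878645121602711 530.7788370287137
{'clock': 0.1, 'qpos': array([ 1.18621167,  0.62925805,  0.03845074,  1.51823725, -0.02702956,
        0.99630089, -0.02001062]), 'qd': array([ 0.00038536, -0.00246349,  0.00107583, -0.0019197 ,  0.00038826,
       -0.00081448,  0.00104847]), 'tau': array([ 2.20478825e-03, -5.64535439e+01,  1.22992348e+00, -1.93973100e+01,
        1.11909234e-02,  5.33941551e-03, -2.26379376e-05]), 'eef_pos': array([ 203.58237688, -616.72289165,  230.4881153 ]), 'tool_rot': array([-3.13990683e+00, -4.73044684e-06,  3.18753808e-01]), 'force': array([-0.47810168,  0.41291688,  0.2450725 ]), 'torque': array([0.04027114, 0.01443569, 0.02305413]), 'gripper_force': 0.0, 'width': 85.28639123241702}
```

View pics/top0.png

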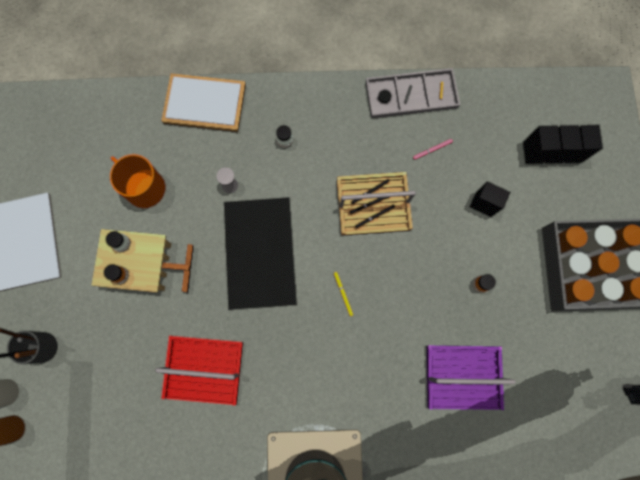

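View pics/scene0.png

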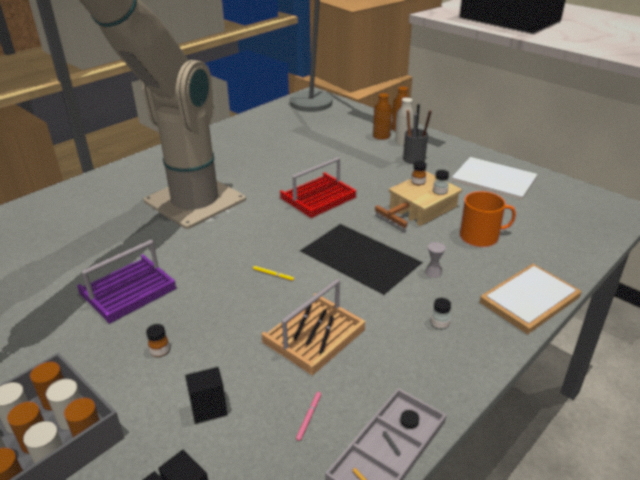

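The light wooden tray with black barrels (top px 375,204) is the one meant. The red one (202,370) and the purple one (465,377) are look-alikes, as are the yellow rod (343,293) and pink rod (433,149). The rake head is at (187,268), the riser at (130,262) and the mat at (260,252). I'll confirm these in an enlarged crop.

Run:
```python
from h import *
im=cv2.imread('pics/top0.png')
a=cv2.resize(im[160:245,325:425],(500,425),interpolation=cv2.INTER_CUBIC)
a=cv2.resize(im[165:240,330:420],(720,600),interpolation=cv2.INTER_CUBIC)
b=cv2.resize(im[220:320,85:305],(792,360),interpolation=cv2.INTER_CUBIC)
a=cv2.resize(im[160:245,325:425],(282,240),interpolation=cv2.INTER_CUBIC)
c=np.zeros((600,792,3),np.uint8);c[:360]=b;
a=cv2.resize(im[165:240,330:420],(288,240),interpolation=cv2.INTER_CUBIC);c[360:,:288]=a
s=cv2.imread('pics/scene0.png')
d=cv2.resize(s[270:380,255:375],(262,240),interpolation=cv2.INTER_CUBIC);c[360:,290:552]=d
d=cv2.resize(s[150:240,365:475],(240,196),interpolation=cv2.INTER_CUBIC);c[360:556,552:]=d
cv2.imwrite('pics/c1.png',c)
```

```text
(no output)
```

View pics/c1.png

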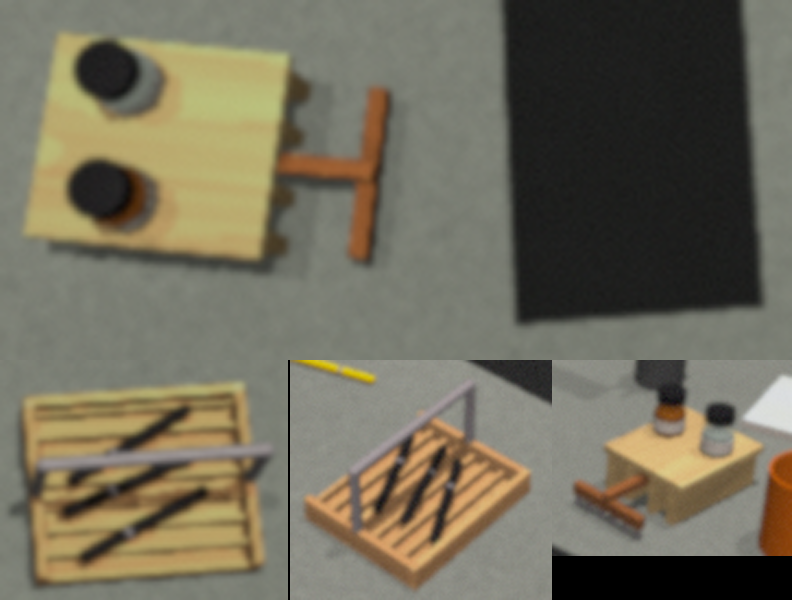

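Run:
```python
from h import *
np.set_printoptions(precision=1,suppress=True)
im=load('top0')
A=lambda p,o,s,off=0:[(o[0]+(u+.5)/s-.5,o[1]+(v-off+.5)/s-.5) for u,v in p]
r=lambda p,z:ray(im,A(p,(85,220),3.6),z)
R=r([(58,33),(290,52),(262,260),(25,235)],60);print('riser',R)
f=(R[1]+R[2])/2;print(f,(R[1]-R[2]),np.degrees(np.arctan2(*(R[1]-R[2])[[0,1]])), np.degrees(np.arctan2(*((R[1]+R[2]-R[0]-R[3])[[1,0]]))))
H=r([(378,90),(360,258)],32);print('head',H,H.mean(0),np.linalg.norm(H[0]-H[1]))
print('handle',r([(282,162),(372,168)],42))
M=ray(im,[(224,201.5),(289.5,198),(296.5,304.5),(229,308.5)],2);print('mat',M,M.mean(0))
T=ray(im,A([(25,400),(245,385),(262,567),(38,580)],(330,165),3.2,360),26);print('tray',T,T.mean(0))
for n,p in dict(A=[(70,480),(188,410)],B=[(65,513),(200,460)],C=[(83,560),(205,490)]).items():
    b=ray(im,A(p,(330,165),3.2,360),20);print(n,b,b.mean(0),np.linalg.norm(b[0]-b[1]))
bw=ray(im,A([(42,465),(270,452)],(330,165),3.2,360),96);print('bow',bw,bw.mean(0))
o=ray(im,[(485,283),(284,131),(228,178),(492,196),(137,178),(343,293)],30);print(o)
```

```text
riser [[562.6 473.3  60. ]
 [546.1 324.6  60. ]
 [415.2 338.7  60. ]
 [434.4 487.9  60. ]]
[480.6 331.6  60. ] [130.9 -14.2   0. ] 96.17208333327739 -96.83826073174127
head [[525.8 274.7  32. ]
 [418.  284.4  32. ]] [471.9 279.5  32. ] 108.21825815310686
handle [[479.  332.8  42. ]
 [473.6 275.4  42. ]]
mat [[635.3 200.3   2. ]
 [639.5  42.6   2. ]
 [383.9  31.6   2. ]
 [378.8 187.8   2. ]] [509.4 115.6   2. ]
tray [[ 680.8  -73.2   26. ]
 [ 688.2 -237.7   26. ]
 [ 549.  -241.1   26. ]
 [ 543.8  -77.4   26. ]] [ 615.4 -157.4   26. ]
A [[ 620.  -104.5   20. ]
 [ 671.7 -195.    20. ]] [ 645.9 -149.7   20. ] 104.24075275067065
B [[ 595.   -99.7   20. ]
 [ 632.8 -201.6   20. ]] [ 613.9 -150.7   20. ] 108.7276584009313
C [[ 559.1 -111.3   20. ]
 [ 609.7 -204.    20. ]] [ 584.4 -157.7   20. ] 105.51291217020643
bow [[ 610.3  -78.6   96. ]
 [ 615.4 -237.9   96. ]] [ 612.9 -158.3   96. ]
[[ 418.  -400.8   30. ]
 [ 799.9   51.6   30. ]
 [ 684.8  186.6   30. ]
 [ 623.6 -436.8   30. ]
 [ 691.6  404.2   30. ]
 [ 404.7  -75.    30. ]]
```

The top view gives a tray centre near (615,-158) with yaw 2°, the rake origin near (472,280) with yaw -95°, and the mat centre at (509,114). The measured sizes agree with the given ones, so I'll start moving.

```bash
cat >> h.py <<'E'
from scipy.spatial.transform import Rotation as Ro
def go(*wps):
    """wps: (x,y,z,yawdeg) -> cm shift / rad turn in the current tool frame"""
    s=read_state(); R=Ro.from_euler('xyz',s['tool_rot']); p=np.array(s['eef_pos'])
    print('t %.1f'%s['clock'],'at',p.round(1),'rot',np.degrees(s['tool_rot']).round(1),'w %.1f'%s['width'],'F',np.round(s['force'],1),'q7 %.2f'%s['qpos'][6])
    for w in wps:
        d=R.inv().apply(np.array(w[:3])-p)/10
        a=(R.inv()*Ro.from_euler('xyz',[180,0,w[3]],degrees=True)).as_rotvec()
        print('d',d.round(2),'a',a.round(3),'rows %.1f'%max(np.linalg.norm(d)/5,np.degrees(np.linalg.norm(a))/8.59))
E
python3 -c "
from h import *
go((540,-150,230,50),(475,306,170,84.7))"
```

```text
t 0.1 at [ 203.6 -616.7  230.5] rot [-179.9   -0.    18.3] w 85.3 F [-0.5  0.4  0.2] q7 -0.02
d [ 46.57 -33.78   0.11] a [-0.002 -0.    -0.554] rows 11.5
d [ 54.69 -79.11   6.18] a [-1.00e-03 -1.00e-03 -1.16e+00] rows 19.3
```

>>> {"op": "send_rows", "data": {"series": [{"dx": 46.5,"dy": -33.8,"dz": 0,"az": -0.55},{"dx": 46.5,"dy": -33.8,"dz": 0,"az": -0.55},{"dx": 46.5,"dy": -33.8,"dz": 0,"az": -0.55},{"dx": 46.5,"dy": -33.8,"dz": 0,"az": -0.55},{"dx": 46.5,"dy": -33.8,"dz": 0,"az": -0.55},{"dx": 46.5,"dy": -33.8,"dz": 0,"az": -0.55},{"dx": 46.5,"dy": -33.8,"dz": 0,"az": -0.55},{"dx": 46.5,"dy": -33.8,"dz": 0,"az": -0.55},{"dx": 46.5,"dy": -33.8,"dz": 0,"az": -0.55},{"dx": 46.5,"dy": -33.8,"dz": 0,"az": -0.55}]}}

```text
invalid input at $.series[0]: expected keys ax, ay, az, dx, dy, dz, hand
```

```bash
python3 -c "
from h import *
go((475,306,170,84.7))"
```

```text
t 0.1 at [ 203.6 -616.7  230.5] rot [-179.9   -0.    18.3] w 85.3 F [-0.5  0.4  0.2] q7 -0.02
d [ 54.69 -79.11   6.18] a [-1.00e-03 -1.00e-03 -1.16e+00] rows 19.3
```

>>> {"op": "send_rows", "data": {"series": [{"ax": 0,"ay": 0,"az": -0.55,"dx": 46.5,"dy": -33.8,"dz": 0,"hand": 0},{"ax": 0,"ay": 0,"az": -0.55,"dx": 46.5,"dy": -33.8,"dz": 0,"hand": 0},{"ax": 0,"ay": 0,"az": -0.55,"dx": 46.5,"dy": -33.8,"dz": 0,"hand": 0},{"ax": 0,"ay": 0,"az": -0.55,"dx": 46.5,"dy": -33.8,"dz": 0,"hand": 0},{"ax": 0,"ay": 0,"az": -0.55,"dx": 46.5,"dy": -33.8,"dz": 0,"hand": 0},{"ax": 0,"ay": 0,"az": -0.55,"dx": 46.5,"dy": -33.8,"dz": 0,"hand": 0},{"ax": 0,"ay": 0,"az": -0.55,"dx": 46.5,"dy": -33.8,"dz": 0,"hand": 0},{"ax": 0,"ay": 0,"az": -0.55,"dx": 46.5,"dy": -33.8,"dz": 0,"hand": 0},{"ax": 0,"ay": 0,"az": -0.55,"dx": 46.5,"dy": -33.8,"dz": 0,"hand": 0},{"ax": 0,"ay": 0,"az": -0.55,"dx": 46.5,"dy": -33.8,"dz": 0,"hand": 0}]}}

```text
clock: 1.1
eef_pos: [496.4, -209.5, 231.2]
tool_rot: [-3.141, 0.0, 0.869]
force: [1.3, -0.9, 0.4]
width: 85.4
gripper_force: 0.0
```

```bash
python3 -c "
from h import *
go((475,306,170,84.7))"
```

```text
t 1.1 at [ 496.4 -209.5  231.2] rot [-180.     0.    49.8] w 85.4 F [ 1.3 -0.9  0.4] q7 -0.44
d [ 37.98 -34.93   6.12] a [-0.    0.   -0.61] rows 10.4
```

>>> {"op": "send_rows", "data": {"series": [{"ax": 0,"ay": 0,"az": -0.61,"dx": 38,"dy": -34.9,"dz": 6.1,"hand": 0},{"ax": 0,"ay": 0,"az": -0.61,"dx": 38,"dy": -34.9,"dz": 6.1,"hand": 0},{"ax": 0,"ay": 0,"az": -0.61,"dx": 38,"dy": -34.9,"dz": 6.1,"hand": 0},{"ax": 0,"ay": 0,"az": -0.61,"dx": 38,"dy": -34.9,"dz": 6.1,"hand": 0},{"ax": 0,"ay": 0,"az": -0.61,"dx": 38,"dy": -34.9,"dz": 6.1,"hand": 0},{"ax": 0,"ay": 0,"az": -0.61,"dx": 38,"dy": -34.9,"dz": 6.1,"hand": 0},{"ax": 0,"ay": 0,"az": -0.61,"dx": 38,"dy": -34.9,"dz": 6.1,"hand": 0},{"ax": 0,"ay": 0,"az": -0.61,"dx": 38,"dy": -34.9,"dz": 6.1,"hand": 0},{"ax": 0,"ay": 0,"az": -0.61,"dx": 38,"dy": -34.9,"dz": 6.1,"hand": 0},{"ax": 0,"ay": 0,"az": -0.61,"dx": 38,"dy": -34.9,"dz": 6.1,"hand": 0}]}}

```text
clock: 2.1
eef_pos: [474.9, 286.6, 172.1]
tool_rot: [-3.141, 0.001, 1.479]
force: [0.6, 0.2, 0.1]
width: 85.1
gripper_force: 0.0
```

```bash
python3 -c "
from h import *
snap('wrist','w1')
go((475,306,170,84.7),(475,306,60,84.7),(475,306,18,84.7))"
```

```text
t 2.1 at [472.5 298.6 171.9] rot [-179.9   -0.6   85.3] w 85.3 F [1.2 9.2 0.5] q7 -0.91
d [0.76 0.18 0.2 ] a [-0.001 -0.01   0.011] rows 0.2
d [ 0.65  0.2  11.2 ] a [-0.001 -0.01   0.011] rows 2.2
d [ 0.61  0.2  15.4 ] a [-0.001 -0.01   0.011] rows 3.1
```

View pics/w1.png

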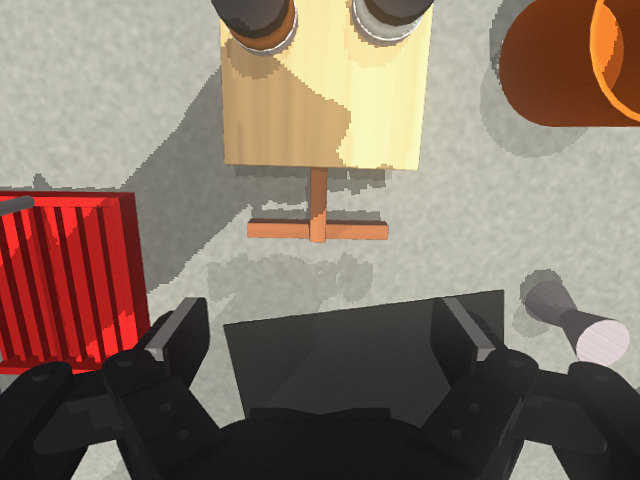

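The wrist view shows the handle axis from (318,170) to (318,238) and the head's back top edge from (248,219) to (387,222). I'll convert these to positions.

```bash
python3 -c "
from h import *
im=load('w1')
np.set_printoptions(precision=1,suppress=True)
print(-im['R'].T@im['t'])
h=ray(im,[(318,170),(318,240)],42);print(h,np.degrees(np.arctan2(*(h[1]-h[0])[[1,0]])))
h=ray(im,[(248,219),(387,222)],32);print(h,h.mean(0),np.linalg.norm(h[0]-h[1]),np.degrees(np.arctan2(*(h[1]-h[0])[[1,0]])))
print(ray(im,[(225,164),(416,170)],60))
go((475,306,60,84.7),(475,306,17,84.7))"
```

```text
[481.3 356.  314.3]
[[477.6 328.3  42. ]
 [472.6 276.3  42. ]] -95.41290968547811
[[420.2 295.2  32. ]
 [526.7 282.8  32. ]] [473.5 289.   32. ] 107.15491371168197 -6.616633875588428
[[416.4 340.   60. ]
 [543.2 324.2  60. ]]
t 2.1 at [472.5 298.6 171.9] rot [-179.9   -0.6   85.3] w 85.3 F [1.2 9.2 0.5] q7 -0.91
d [ 0.7  0.2 11.2] a [-0. -0.  0.] rows 2.2
d [ 0.6  0.2 15.5] a [-0. -0.  0.] rows 3.1
```

>>> {"op": "send_rows", "data": {"series": [{"ax": 0,"ay": 0,"az": 0,"dx": 0.2,"dy": 0,"dz": 5,"hand": 0},{"ax": 0,"ay": 0,"az": 0,"dx": 0.2,"dy": 0,"dz": 9,"hand": 0},{"ax": 0,"ay": 0,"az": 0,"dx": 0.2,"dy": 0,"dz": 11,"hand": 0},{"ax": 0,"ay": 0,"az": 0,"dx": 0.2,"dy": 0,"dz": 11,"hand": 0},{"ax": 0,"ay": 0,"az": 0,"dx": 0.2,"dy": 0,"dz": 11,"hand": 0}]}}

```text
clock: 2.65
eef_pos: [475.7, 286.8, 62.8]
tool_rot: [-3.141, 0.0, 1.479]
force: [-0.1, -0.1, 1.5]
width: 85.4
gripper_force: 0.0
```

```bash
python3 -c "
from h import *
go((475.3,308.5,17,84.4))"
```

```text
t 2.6 at [475.7 286.8  62.8] rot [-180.     0.    84.7] w 85.4 F [-0.1 -0.1  1.5] q7 -0.98
d [ 2.16 -0.23  4.58] a [-0.     0.     0.006] rows 1.0
```

>>> {"op": "send_rows", "data": {"series": [{"ax": 0,"ay": 0,"az": 0.006,"dx": 2.2,"dy": -0.2,"dz": 0,"hand": 0},{"ax": 0,"ay": 0,"az": 0.006,"dx": 2.2,"dy": -0.2,"dz": 0,"hand": 0},{"ax": 0,"ay": 0,"az": 0.006,"dx": 2.2,"dy": -0.2,"dz": 2.3,"hand": 0},{"ax": 0,"ay": 0,"az": 0.006,"dx": 2.2,"dy": -0.2,"dz": 4.5,"hand": 0},{"ax": 0,"ay": 0,"az": 0.006,"dx": 2.2,"dy": -0.2,"dz": 4.5,"hand": 0.4},{"ax": 0,"ay": 0,"az": 0.006,"dx": 2.2,"dy": -0.2,"dz": 4.5,"hand": 1},{"ax": 0,"ay": 0,"az": 0.006,"dx": 2.2,"dy": -0.2,"dz": 4.5,"hand": 1},{"ax": 0,"ay": 0,"az": 0.006,"dx": 2.2,"dy": -0.2,"dz": 4.5,"hand": 1},{"ax": 0,"ay": 0,"az": 0.006,"dx": 2.2,"dy": -0.2,"dz": 4.5,"hand": 1},{"ax": 0,"ay": 0,"az": 0.006,"dx": 2.2,"dy": -0.2,"dz": 4.5,"hand": 1}]}}

```text
clock: 3.65
eef_pos: [476.3, 309.2, 18.7]
tool_rot: [3.14, -0.001, 1.472]
force: [-0.6, -1.0, 7.9]
width: 10.9
gripper_force: 58.7
```

```bash
python3 -c "
from h import *
go((475.3-170*.094,308.5-170*.9955,21,84.4))"
```

```text
t 3.6 at [476.3 309.2  18.7] rot [ 1.799e+02 -1.000e-01  8.430e+01] w 10.9 F [-0.6 -1.   7.9] q7 -1.03
d [-1.707e+01 -1.000e-02 -2.500e-01] a [ 0.001 -0.001 -0.001] rows 3.4
```

>>> {"op": "send_rows", "data": {"series": [{"ax": 0,"ay": 0,"az": 0,"dx": 0,"dy": 0,"dz": -0.3,"hand": 1},{"ax": 0,"ay": 0,"az": 0,"dx": -1,"dy": 0,"dz": -0.3,"hand": 1},{"ax": 0,"ay": 0,"az": 0,"dx": -2.5,"dy": 0,"dz": -0.3,"hand": 1},{"ax": 0,"ay": 0,"az": 0,"dx": -4.5,"dy": 0,"dz": -0.3,"hand": 1},{"ax": 0,"ay": 0,"az": 0,"dx": -6.5,"dy": 0,"dz": -0.3,"hand": 1},{"ax": 0,"ay": 0,"az": 0,"dx": -8.5,"dy": 0,"dz": -0.3,"hand": 1},{"ax": 0,"ay": 0,"az": 0,"dx": -10.5,"dy": 0,"dz": -0.3,"hand": 1},{"ax": 0,"ay": 0,"az": 0,"dx": -12.5,"dy": 0,"dz": -0.3,"hand": 1},{"ax": 0,"ay": 0,"az": 0,"dx": -14.5,"dy": 0,"dz": -0.3,"hand": 1},{"ax": 0,"ay": 0,"az": 0,"dx": -16.5,"dy": 0,"dz": -0.3,"hand": 1}]}}

```text
clock: 4.65
eef_pos: [458.9, 142.5, 20.6]
tool_rot: [-3.141, 0.001, 1.472]
force: [-0.7, -0.6, -1.0]
width: 10.8
gripper_force: 58.6
```

>>> {"op": "send_rows", "data": {"series": [{"ax": 0,"ay": 0,"az": 0,"dx": -1,"dy": 0,"dz": 0,"hand": 1},{"ax": 0,"ay": 0,"az": 0,"dx": -1.3,"dy": 0,"dz": 0,"hand": 1},{"ax": 0,"ay": 0,"az": 0,"dx": -1.3,"dy": 0,"dz": 0,"hand": 1}]}}

```text
clock: 4.95
eef_pos: [458.3, 131.6, 20.6]
tool_rot: [3.142, -0.0, 1.472]
force: [-0.5, 0.5, 0.3]
width: 10.9
gripper_force: 58.6
```

```bash
python3 -c "
from h import *
im=snap('scene','s2')
go((500,130,60,120),(577,113.5,60,181.7),(577,113.5,20,181.7))"
```

```text
t 5.0 at [458.4 132.4  20.6] rot [ 1.80e+02 -1.00e-01  8.44e+01] w 11.0 F [ 0.7 -0.  -1.4] q7 -0.88
d [ 0.17  4.16 -3.93] a [ 0.001 -0.001 -0.621] rows 4.1
d [-0.72 11.99 -3.93] a [ 1.000e-03 -0.000e+00 -1.698e+00] rows 11.3
d [-0.73 11.99  0.07] a [ 1.000e-03 -0.000e+00 -1.698e+00] rows 11.3
```

View pics/s2.png

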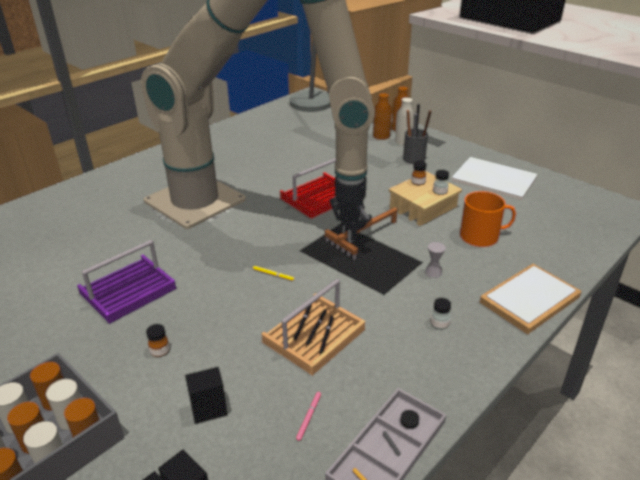

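>>> {"op": "send_rows", "data": {"series": [{"ax": 0,"ay": 0,"az": 0,"dx": 0,"dy": 0,"dz": -2,"hand": 1},{"ax": 0,"ay": 0,"az": -0.14,"dx": 0,"dy": 1,"dz": -4,"hand": 1},{"ax": 0,"ay": 0,"az": -0.28,"dx": 0,"dy": 3,"dz": -4,"hand": 1},{"ax": 0,"ay": 0,"az": -0.42,"dx": -0.2,"dy": 5.5,"dz": -4,"hand": 1},{"ax": 0,"ay": 0,"az": -0.57,"dx": -0.4,"dy": 8,"dz": -4,"hand": 1},{"ax": 0,"ay": 0,"az": -0.72,"dx": -0.6,"dy": 10,"dz": -4,"hand": 1},{"ax": 0,"ay": 0,"az": -0.87,"dx": -0.7,"dy": 12,"dz": -4,"hand": 1},{"ax": 0,"ay": 0,"az": -1.02,"dx": -0.7,"dy": 12,"dz": -4,"hand": 1},{"ax": 0,"ay": 0,"az": -1.16,"dx": -0.7,"dy": 12,"dz": -4,"hand": 1},{"ax": 0,"ay": 0,"az": -1.3,"dx": -0.7,"dy": 12,"dz": -4,"hand": 1}]}}

```text
clock: 6.0
eef_pos: [577.1, 114.3, 60.5]
tool_rot: [3.141, -0.0, 2.78]
force: [0.2, -1.3, -0.5]
width: 10.5
gripper_force: 58.7
```

```bash
python3 -c "
from h import *
go((577,113.5,60,181.7),(577,113.5,20,181.7))"
```

```text
t 6.0 at [577.1 114.3  60.5] rot [179.9  -0.  159.3] w 10.5 F [ 0.2 -1.3 -0.5] q7 0.29
d [-0.02 -0.08  0.05] a [ 0.001  0.    -0.392] rows 2.6
d [-0.02 -0.09  4.05] a [ 0.001  0.    -0.392] rows 2.6
```

>>> {"op": "send_rows", "data": {"series": [{"ax": 0,"ay": 0,"az": -0.14,"dx": 0,"dy": 0,"dz": 0,"hand": 1},{"ax": 0,"ay": 0,"az": -0.28,"dx": 0,"dy": 0,"dz": 0,"hand": 1},{"ax": 0,"ay": 0,"az": -0.39,"dx": 0,"dy": 0,"dz": 0.5,"hand": 1},{"ax": 0,"ay": 0,"az": -0.39,"dx": 0,"dy": 0,"dz": 1.5,"hand": 1},{"ax": 0,"ay": 0,"az": -0.39,"dx": 0,"dy": 0,"dz": 2.5,"hand": 1},{"ax": 0,"ay": 0,"az": -0.39,"dx": 0,"dy": 0,"dz": 3.3,"hand": 1},{"ax": 0,"ay": 0,"az": -0.39,"dx": 0,"dy": 0,"dz": 3.7,"hand": 1},{"ax": 0,"ay": 0,"az": -0.39,"dx": 0,"dy": 0,"dz": 3.9,"hand": 1},{"ax": 0,"ay": 0,"az": -0.39,"dx": 0,"dy": 0,"dz": 3.95,"hand": 1}]}}

```text
clock: 6.9
eef_pos: [576.9, 113.2, 21.0]
tool_rot: [-3.142, -0.0, -3.121]
force: [0.5, 0.7, 0.4]
width: 10.7
gripper_force: 58.6
```

```bash
python3 -c "
from h import *
im=snap('scene','s3')
cv2.imwrite('pics/s3c.png',cv2.resize(im['pixels'][190:320,260:450,::-1],(760,520),interpolation=cv2.INTER_CUBIC))
go((577,113.5,20.5,181.7))"
```

```text
t 7.0 at [577.  113.2  21.1] rot [ 180.     0.  -178.8] w 10.9 F [ 0.5  0.5 -0.5] q7 0.55
d [-0.    0.03  0.06] a [ 0.     0.    -0.009] rows 0.1
```

View pics/s3c.png

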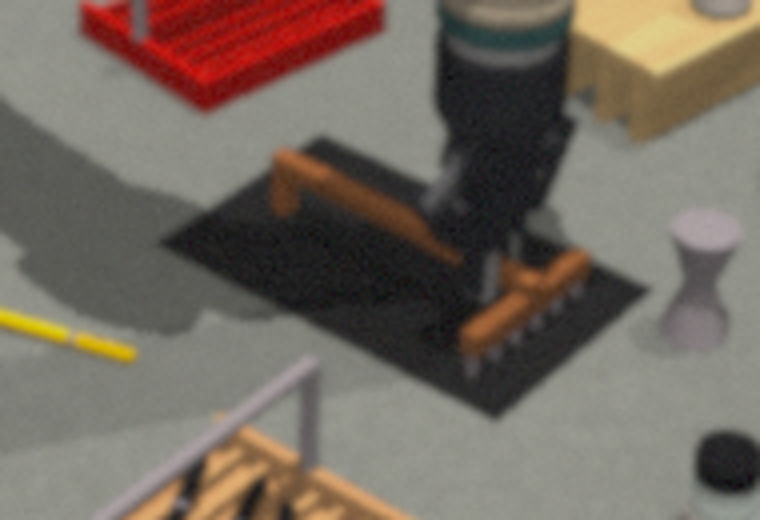

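>>> {"op": "send_rows", "data": {"series": [{"ax": 0,"ay": 0,"az": 0,"dx": 0,"dy": 0,"dz": 0.05,"hand": 1},{"ax": 0,"ay": 0,"az": 0,"dx": 0,"dy": 0,"dz": 0.05,"hand": 0.5},{"ax": 0,"ay": 0,"az": 0,"dx": 0,"dy": 0,"dz": 0.05,"hand": 0},{"ax": 0,"ay": 0,"az": 0,"dx": 0,"dy": 0,"dz": 0.05,"hand": 0},{"ax": 0,"ay": 0,"az": 0,"dx": 0,"dy": 0,"dz": 0.05,"hand": 0},{"ax": 0,"ay": 0,"az": 0,"dx": 0,"dy": 0,"dz": -2,"hand": 0},{"ax": 0,"ay": 0,"az": 0,"dx": 0,"dy": 0,"dz": -5,"hand": 0},{"ax": 0,"ay": 0,"az": 0,"dx": 3,"dy": 0,"dz": -6,"hand": 0},{"ax": 0,"ay": 0,"az": 0,"dx": 6,"dy": 0,"dz": -6,"hand": 0},{"ax": 0,"ay": 0,"az": 0,"dx": 8.8,"dy": 0,"dz": -6,"hand": 0}]}}

```text
clock: 7.95
eef_pos: [488.0, 111.1, 81.7]
tool_rot: [3.141, 0.001, -3.121]
force: [0.1, 0.6, -0.4]
width: 85.4
gripper_force: 0.0
```

```bash
python3 -c "
from h import *
go((489,112,20.6,181.2))
im=snap('wrist','w2');snap('top','t2')
"
```

```text
t 8.0 at [488.  111.1  81.7] rot [ 1.800e+02  1.000e-01 -1.788e+02] w 85.4 F [ 0.1  0.6 -0.4] q7 0.47
d [-0.09  0.08  6.11] a [ 0.     0.001 -0.   ] rows 1.2
```

View pics/w2.png

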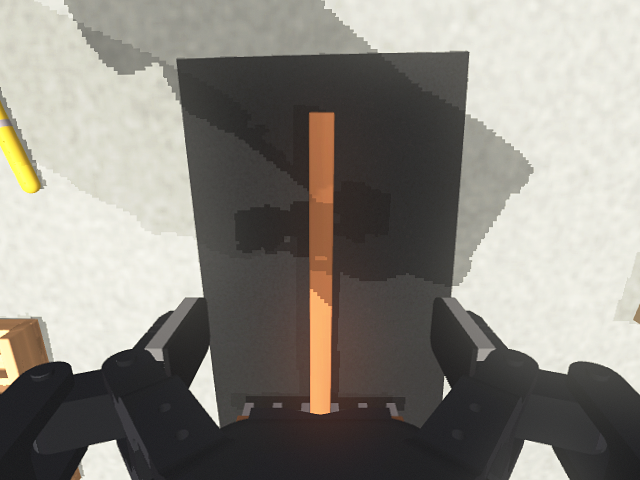

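The wrist view shows the rake standing on the mat, with its tail end at (321,112) and the handle running down to (320,405), centred between the fingers.

```bash
python3 -c "
from h import *
np.set_printoptions(precision=1,suppress=True)
im=load('w2')
h=ray(im,[(321,112),(319.5,400)],44);print(h,np.degrees(np.arctan2(*(h[1]-h[0])[[1,0]])))
"
```

```text
[[410.7 110.4  44. ]
 [566.9 112.7  44. ]] 0.8664092548956291
```

>>> {"op": "send_rows", "data": {"series": [{"ax": 0,"ay": 0,"az": 0,"dx": 0,"dy": 0.1,"dz": 3,"hand": 0},{"ax": 0,"ay": 0,"az": 0,"dx": 0,"dy": 0.1,"dz": 5,"hand": 0},{"ax": 0,"ay": 0,"az": 0,"dx": 0,"dy": 0.1,"dz": 6.1,"hand": 0},{"ax": 0,"ay": 0,"az": 0,"dx": 0,"dy": 0.1,"dz": 6.1,"hand": 0.4},{"ax": 0,"ay": 0,"az": 0,"dx": 0,"dy": 0.1,"dz": 6.1,"hand": 1},{"ax": 0,"ay": 0,"az": 0,"dx": 0,"dy": 0.1,"dz": 6.1,"hand": 1},{"ax": 0,"ay": 0,"az": 0,"dx": 0,"dy": 0.1,"dz": 6.1,"hand": 1},{"ax": 0,"ay": 0,"az": 0,"dx": 0,"dy": 0.1,"dz": 6.1,"hand": 1},{"ax": 0,"ay": 0,"az": 0,"dx": 0,"dy": 0.1,"dz": 6.1,"hand": 1}]}}

```text
clock: 8.95
eef_pos: [489.4, 112.2, 20.8]
tool_rot: [-3.142, 0.001, -3.121]
force: [0.2, -0.5, 6.5]
width: 10.8
gripper_force: 58.7
```

```bash
python3 -c "
from h import *
go((430,20,90,182),(407.6,-165,90,182),(407.6,-165,37,182))
"
```

```text
t 8.9 at [489.4 112.2  20.8] rot [-1.800e+02  1.000e-01 -1.788e+02] w 10.8 F [ 0.2 -0.5  6.5] q7 0.35
d [ 6.12 -9.09 -6.93] a [-0.     0.001 -0.014] rows 2.6
d [  8.74 -27.54  -6.93] a [-0.     0.001 -0.014] rows 5.9
d [  8.75 -27.54  -1.63] a [-0.     0.001 -0.014] rows 5.8
```

>>> {"op": "send_rows", "data": {"series": [{"ax": 0,"ay": 0,"az": 0,"dx": 0,"dy": 0,"dz": -2,"hand": 1},{"ax": 0,"ay": 0,"az": 0,"dx": 1,"dy": -1,"dz": -4.5,"hand": 1},{"ax": 0,"ay": 0,"az": 0,"dx": 3,"dy": -3.5,"dz": -7,"hand": 1},{"ax": 0,"ay": 0,"az": -0.014,"dx": 5,"dy": -6.5,"dz": -7,"hand": 1},{"ax": 0,"ay": 0,"az": -0.014,"dx": 6.5,"dy": -10,"dz": -7,"hand": 1},{"ax": 0,"ay": 0,"az": -0.014,"dx": 8,"dy": -14,"dz": -7,"hand": 1},{"ax": 0,"ay": 0,"az": -0.014,"dx": 8.75,"dy": -18,"dz": -7,"hand": 1},{"ax": 0,"ay": 0,"az": -0.014,"dx": 8.75,"dy": -22,"dz": -7,"hand": 1},{"ax": 0,"ay": 0,"az": -0.014,"dx": 8.75,"dy": -25.5,"dz": -7,"hand": 1},{"ax": 0,"ay": 0,"az": -0.014,"dx": 8.75,"dy": -27.5,"dz": -7,"hand": 1}]}}

```text
clock: 9.95
eef_pos: [406.5, -168.1, 90.0]
tool_rot: [-3.14, -0.001, -3.111]
force: [0.6, 0.6, -0.7]
width: 10.6
gripper_force: 58.7
```

>>> {"op": "send_rows", "data": {"series": [{"ax": 0,"ay": 0,"az": 0,"dx": 0,"dy": 0,"dz": 1,"hand": 1},{"ax": 0,"ay": 0,"az": 0,"dx": 0,"dy": 0,"dz": 3,"hand": 1},{"ax": 0,"ay": 0,"az": 0,"dx": 0,"dy": 0,"dz": 4.5,"hand": 1},{"ax": 0,"ay": 0,"az": 0,"dx": 0,"dy": 0,"dz": 5,"hand": 1},{"ax": 0,"ay": 0,"az": 0,"dx": 0,"dy": 0,"dz": 5,"hand": 1}]}}

```text
clock: 10.45
eef_pos: [406.9, -164.4, 39.8]
tool_rot: [3.141, -0.001, -3.106]
force: [0.5, 0.3, 0.8]
width: 10.4
gripper_force: 58.7
```

```bash
python3 -c "
from h import *
a=snap('scene','s4');b=snap('top','t4')
go((407.6,-165,37,182))
c=np.zeros((600,700,3),np.uint8)
c[:300]=cv2.resize(a['pixels'][230:380,200:375],(700,600),interpolation=cv2.INTER_CUBIC)[:300] if 0 else 0
c=np.vstack([cv2.resize(a['pixels'][250:370,190:370],(480,320),interpolation=cv2.INTER_CUBIC),cv2.resize(b['pixels'][155:260,325:505-23],(480,280),interpolation=cv2.INTER_CUBIC)])
cv2.imwrite('pics/c4.png',c[:,:,::-1])
"
```

```text
t 10.6 at [ 407.6 -164.5   40.5] rot [-180.    0. -178.] w 10.7 F [ 0.7  0.1 -1.4] q7 0.83
d [ 0.   -0.05  0.35] a [-0.     0.001  0.001] rows 0.1
```

View pics/c4.png

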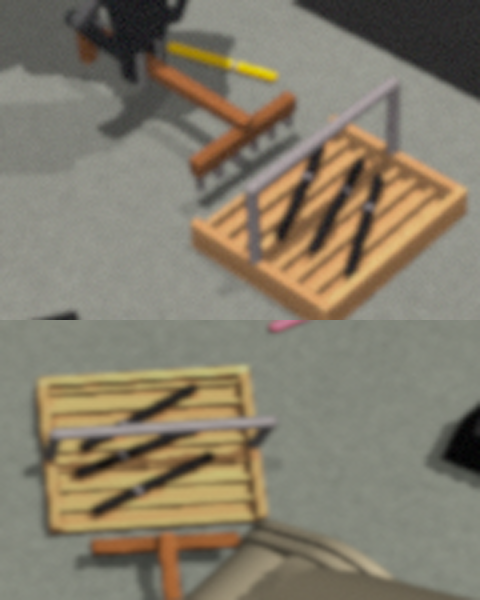

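```bash
python3 -c "
from h import *
np.set_printoptions(precision=1,suppress=True)
a,b=load('s4'),load('t4')
c,s=np.cos(np.radians(2)),np.sin(np.radians(2))
R=np.array([[c,-s,0],[s,c,0],[0,0,1]])
o=np.array([407.6,-164.5,0])+R@[117,0,0]; o[2]=40.5-18.8; print('origin',o)
P=lambda L,dz=0:[o+R@np.array(p)+[0,0,dz] for p in L]
sc=lambda q:(q-[190,250]+.5)*2.6667-.5
tp=lambda q:(q-[325,155]+.5)*[480/157,280/105]-.5+[0,320]
L=[(6,-55,32),(6,55,32),(6,-55,16),(-6,-55,32),(6,-50,0),(6,50,0),(-6,55,32)]
for dz in(0,-5):print(sc(proj(a,P(L,dz))).round().tolist());print(tp(proj(b,P(L,dz))).round().tolist())
print('tray')
to=np.array([614.5,-157.8,0])
T=[to+R@np.array(p) for p in[(-65.5,-75,15),(-65.5,75,15),(65.5,-75,26),(65.5,75,26),(0,-79,96),(0,79,96)]]
print(sc(proj(a,T)).round().tolist());print(tp(proj(b,T)).round().tolist())
"
```

```text
origin [ 524.5 -160.4   21.7]
[[198.0, 162.0], [296.0, 93.0], [199.0, 177.0], [187.0, 155.0], [205.0, 189.0], [293.0, 126.0], [285.0, 86.0]]
[[239.0, 532.0], [92.0, 540.0], [236.0, 536.0], [241.0, 545.0], [226.0, 540.0], [95.0, 547.0], [93.0, 553.0]]
[[198.0, 167.0], [296.0, 97.0], [199.0, 182.0], [187.0, 160.0], [205.0, 194.0], [293.0, 130.0], [285.0, 91.0]]
[[238.0, 533.0], [92.0, 541.0], [235.0, 537.0], [240.0, 547.0], [225.0, 541.0], [95.0, 548.0], [93.0, 555.0]]
tray
[[198.0, 224.0], [330.0, 127.0], [325.0, 297.0], [455.0, 189.0], [251.0, 187.0], [394.0, 81.0]]
[[255.0, 519.0], [61.0, 529.0], [241.0, 374.0], [49.0, 383.0], [272.0, 421.0], [56.0, 432.0]]
```

>>> {"op": "send_rows", "data": {"series": [{"ax": 0,"ay": 0,"az": 0,"dx": -0.5,"dy": 0,"dz": 0.35,"hand": 1},{"ax": 0,"ay": 0,"az": 0,"dx": -1.2,"dy": 0,"dz": 0.35,"hand": 1},{"ax": 0,"ay": 0,"az": 0,"dx": -1.6,"dy": 0,"dz": 0.35,"hand": 1},{"ax": 0,"ay": 0,"az": 0,"dx": -2,"dy": 0,"dz": 0.35,"hand": 1},{"ax": 0,"ay": 0,"az": 0,"dx": -2.4,"dy": 0,"dz": 0.35,"hand": 1},{"ax": 0,"ay": 0,"az": 0,"dx": -2.8,"dy": 0,"dz": 0.35,"hand": 1},{"ax": 0,"ay": 0,"az": 0,"dx": -3.2,"dy": 0,"dz": 0.35,"hand": 1},{"ax": 0,"ay": 0,"az": 0,"dx": -3.6,"dy": 0,"dz": 0.35,"hand": 1},{"ax": 0,"ay": 0,"az": 0,"dx": -4,"dy": 0,"dz": 0.35,"hand": 1},{"ax": 0,"ay": 0,"az": 0,"dx": -4.4,"dy": 0,"dz": 0.35,"hand": 1}]}}

```text
clock: 11.55
eef_pos: [451.6, -163.1, 36.6]
tool_rot: [3.142, -0.0, -3.106]
force: [0.3, 0.2, -1.1]
width: 10.7
gripper_force: 58.7
```

>>> {"op": "send_rows", "data": {"series": [{"ax": 0,"ay": 0,"az": 0,"dx": -0.4,"dy": 0,"dz": 0,"hand": 1},{"ax": 0,"ay": 0,"az": 0,"dx": -0.8,"dy": 0,"dz": 0,"hand": 1},{"ax": 0,"ay": 0,"az": 0,"dx": -1.2,"dy": 0,"dz": 0,"hand": 1},{"ax": 0,"ay": 0,"az": 0,"dx": -1.6,"dy": 0,"dz": 0,"hand": 1},{"ax": 0,"ay": 0,"az": 0,"dx": -2,"dy": 0,"dz": 0,"hand": 1},{"ax": 0,"ay": 0,"az": 0,"dx": -2.4,"dy": 0,"dz": 0,"hand": 1}]}}

```text
clock: 12.15
eef_pos: [475.6, -162.2, 36.6]
tool_rot: [3.142, 0.0, -3.106]
force: [-0.9, 0.3, -0.7]
width: 10.8
gripper_force: 58.7
```

```bash
cat >> h.py <<'E'
def both(fn):
    a=snap('scene','s'+fn);b=snap('top','t'+fn)
    c=np.vstack([cv2.resize(a['pixels'][260:370,235:370],(590,480),interpolation=cv2.INTER_CUBIC)[:340],]) if 0 else cv2.resize(a['pixels'][265:375,225:370],(790,600),interpolation=cv2.INTER_CUBIC)
    cv2.imwrite(f'pics/c{fn}.png',c[:,:,::-1])
E
python3 -c "
from h import *
both('5'); go((0,0,0,0))"
```

```text
t 12.2 at [ 476.1 -162.1   36.7] rot [ 1.80e+02  1.00e-01 -1.78e+02] w 11.0 F [ 0.4  0.1 -1.5] q7 0.93
d [47.01 17.87  3.63] a [-1.000e-03  0.000e+00 -3.106e+00] rows 20.7
```

View pics/c5.png

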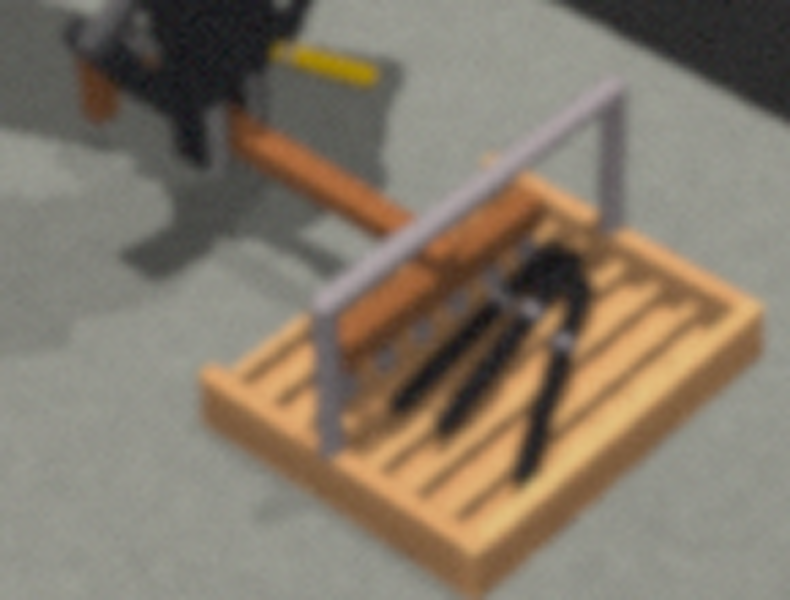

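C is now nearly parallel to the grooves and all three barrels are turning ahead of the teeth. I have one picture left, so I'll track the barrels with code.

>>> {"op": "send_rows", "data": {"series": [{"ax": 0,"ay": 0,"az": 0,"dx": -0.4,"dy": 0,"dz": 0,"hand": 1},{"ax": 0,"ay": 0,"az": 0,"dx": -0.8,"dy": 0,"dz": 0,"hand": 1},{"ax": 0,"ay": 0,"az": 0,"dx": -1.2,"dy": 0,"dz": 0,"hand": 1},{"ax": 0,"ay": 0,"az": 0,"dx": -1.6,"dy": 0,"dz": 0,"hand": 1},{"ax": 0,"ay": 0,"az": 0,"dx": -2,"dy": 0,"dz": 0,"hand": 1}]}}

```text
clock: 12.75
eef_pos: [495.6, -161.5, 36.6]
tool_rot: [3.142, 0.0, -3.106]
force: [-0.2, -0.2, -0.5]
width: 10.5
gripper_force: 58.7
```

```bash
cat >> h.py <<'E'
O=np.array([614.5,-157.8,0]);RT=Ro.from_euler('z',2,degrees=True).as_matrix()
def warp(im,z,s=4):
    """rectified picture of the tray at height z: column = tray y from +90 to -90, row = tray x from +80 to -80, s px/mm"""
    X,Y=np.meshgrid(0,0)
    xs=np.arange(80,-80,-1/s); ys=np.arange(90,-90,-1/s)
    Y,X=np.meshgrid(ys,xs); P=np.c_[X.ravel(),Y.ravel(),np.full(X.size,z)]@RT.T+O
    q=proj(im,P).reshape(X.shape+(2,)).astype(np.float32)
    return cv2.remap(im['pixels'],q[...,0],q[...,1],cv2.INTER_CUBIC)
def blobs(im,z,thr=60):
    w=warp(im,z); m=(w.max(2)<thr).astype(np.uint8)
    m[:70]=0; m[580:]=0; m[:,:60]=0; m[:,660:]=0
    n,lab,st,ce=cv2.connectedComponentsWithStats(m)
    for i in range(1,n):
        if st[i,4]<800: continue
        ys,xs=np.nonzero(lab==i); (cx,cy),(a,b),t=cv2.minAreaRect(np.c_[xs,ys].astype(np.float32))
        vx,vy,_,_=cv2.fitLine(np.c_[xs,ys].astype(np.float32),cv2.DIST_L2,0,.01,.01).ravel()
        print('  x %.1f y %.1f size %.0fx%.0f ang %.1f area %d'%(80-cy/4,90-cx/4,max(a,b)/4,min(a,b)/4,np.degrees(np.arctan(vy/vx)),st[i,4]/16))
def look(fn,z=16):
    for n in('scene','top'):
        print(n); blobs(snap(n,n[0]+fn),z)
    go()
E
python3 -c "
from h import *
print('old');blobs(load('t5'),20);blobs(load('s5'),20)
look('6')"
```

```text
old
  x 43.2 y -12.4 size 56x7 ang -28.5 area 247
  x 9.4 y -3.3 size 46x7 ang -13.1 area 233
  x 1.5 y 48.8 size 36x22 ang -26.5 area 350
  x -1.6 y -29.6 size 27x5 ang -4.9 area 97
  x -60.0 y -3.2 size 18x10 ang 18.7 area 107
  x 43.2 y -12.5 size 64x6 ang -28.4 area 254
  x 2.7 y 43.8 size 39x33 ang -62.2 area 730
  x 13.0 y -10.8 size 65x8 ang -14.9 area 396
  x -3.7 y -13.0 size 67x9 ang -7.9 area 489
scene
  x 45.0 y -4.5 size 59x6 ang -25.2 area 228
  x 14.9 y 49.5 size 30x29 ang -43.2 area 390
  x 7.3 y -11.3 size 71x12 ang -0.9 area 672
top
  x 49.2 y -10.5 size 60x7 ang -26.0 area 286
  x -0.1 y 33.3 size 61x17 ang 4.7 area 479
  x -48.3 y -15.3 size 50x41 ang 46.9 area 1108
t 12.8 at [ 496.  -161.4   36.7] rot [ 1.80e+02  1.00e-01 -1.78e+02] w 10.8 F [-0.5 -0.3 -0.5] q7 0.96
```

>>> {"op": "send_rows", "data": {"series": [{"ax": 0,"ay": 0,"az": 0,"dx": -0.4,"dy": 0,"dz": 0,"hand": 1},{"ax": 0,"ay": 0,"az": 0,"dx": -0.8,"dy": 0,"dz": 0,"hand": 1},{"ax": 0,"ay": 0,"az": 0,"dx": -1.2,"dy": 0,"dz": 0,"hand": 1},{"ax": 0,"ay": 0,"az": 0,"dx": -1.6,"dy": 0,"dz": 0,"hand": 1}]}}

```text
clock: 13.25
eef_pos: [511.6, -161.0, 36.6]
tool_rot: [3.142, 0.0, -3.106]
force: [0.8, -0.5, -0.7]
width: 10.6
gripper_force: 58.7
```

```bash
python3 -c "
from h import *
look('7')
# dark profile along tray x for bands of y, scene camera at z 16
w=warp(load('s7'),16)
m=w.max(2)<60
for y in (50,30,10,-10,-30,-50):
    c=int((90-y)*4); p=m[:,c-8:c+8].mean(1)>.5; e=np.flatnonzero(np.diff(p.astype(int)))
    print(y,[round(80-v/4,1) for v in e])
"
```

```text
scene
  x 46.3 y -6.7 size 63x6 ang -19.4 area 284
  x 23.7 y 47.4 size 28x15 ang -10.5 area 290
top
  x 49.0 y -10.0 size 59x8 ang -20.1 area 288
  x -35.0 y -9.5 size 92x41 ang 58.0 area 2304
  x -1.4 y 44.1 size 33x6 ang 0.4 area 180
  x -56.4 y 13.6 size 17x13 ang -70.3 area 113
t 13.3 at [ 512.1 -160.8   36.7] rot [ 1.80e+02  1.00e-01 -1.78e+02] w 10.6 F [-0.7  0.3 -0.8] q7 0.98
50 [np.float64(30.2), np.float64(18.8)]
30 []
10 [np.float64(42.2), np.float64(37.0), np.float64(21.2), np.float64(18.8)]
-10 [np.float64(50.5), np.float64(45.5), np.float64(21.8), np.float64(18.5)]
-30 [np.float64(56.0), np.float64(52.0), np.float64(21.8), np.float64(18.8)]
-50 []
```

>>> {"op": "send_rows", "data": {"series": [{"ax": 0,"ay": 0,"az": 0,"dx": -0.4,"dy": 0,"dz": 0,"hand": 1},{"ax": 0,"ay": 0,"az": 0,"dx": -0.8,"dy": 0,"dz": 0,"hand": 1},{"ax": 0,"ay": 0,"az": 0,"dx": -1.2,"dy": 0,"dz": 0,"hand": 1},{"ax": 0,"ay": 0,"az": 0,"dx": -1.6,"dy": 0,"dz": 0,"hand": 1}]}}

```text
clock: 13.75
eef_pos: [527.6, -160.4, 36.6]
tool_rot: [3.142, 0.0, -3.106]
force: [-0.8, -0.1, -2.1]
width: 10.9
gripper_force: 58.7
```

```bash
cat >> h.py <<'E'
def prof(im,z=16,thr=60):
    m=warp(im,z).max(2)<thr
    for y in (50,35,20,10,-10,-30,-50):
        c=int((90-y)*4); p=m[:,c-8:c+8].mean(1)>.5; e=np.flatnonzero(np.diff(p.astype(int)))
        print(y,[float(round(80-v/4,1)) for v in e])
E
python3 -c "
from h import *
look('8');prof(load('s8'));prof(load('t8'))
"
```

```text
scene
  x 45.0 y -7.9 size 65x8 ang -7.1 area 457
  x 37.0 y 49.8 size 29x7 ang -6.8 area 158
top
  x -19.2 y -1.8 size 106x91 ang -55.4 area 4003
  x -1.4 y 44.0 size 33x6 ang 0.5 area 180
t 13.8 at [ 528.  -160.3   36.7] rot [ 1.80e+02  1.00e-01 -1.78e+02] w 10.7 F [-0.8  0.2 -0.2] q7 1.00
50 [40.0, 33.2]
35 []
20 [44.8, 38.0]
10 [46.8, 39.2]
-10 [49.2, 41.5]
-30 [51.2, 43.8]
-50 []
50 [1.5, -4.0, -50.2, -57.0, -63.5, -76.0]
35 [1.8, -4.5, -52.8]
20 [-46.8]
10 [3.0, -5.0, -9.5, -16.0, -30.2]
-10 [19.8, -55.5, -68.8]
-30 [-6.0, -55.5, -63.0, -65.0, -76.5]
-50 [-50.0, -51.2, -51.5, -51.8, -60.5, -65.5, -76.0]
```

>>> {"op": "send_rows", "data": {"series": [{"ax": 0,"ay": 0,"az": 0,"dx": -0.4,"dy": 0,"dz": 0,"hand": 1},{"ax": 0,"ay": 0,"az": 0,"dx": -0.8,"dy": 0,"dz": 0,"hand": 1},{"ax": 0,"ay": 0,"az": 0,"dx": -1.2,"dy": 0,"dz": 0,"hand": 1},{"ax": 0,"ay": 0,"az": 0,"dx": -1.6,"dy": 0,"dz": 0,"hand": 1}]}}

```text
clock: 14.25
eef_pos: [543.6, -159.8, 36.6]
tool_rot: [3.142, 0.0, -3.106]
force: [-0.7, 0.6, -0.5]
width: 10.9
gripper_force: 58.7
```

```bash
python3 -c "
from h import *
look('9');prof(load('s9'))
"
```

```text
scene
  x 2.8 y -1.0 size 28x3 ang 1.0 area 54
top
  x -2.2 y -16.1 size 107x52 ang 62.1 area 3229
  x -1.5 y 44.0 size 33x6 ang 0.7 area 181
  x -15.7 y -65.7 size 18x14 ang 72.4 area 80
  x -37.8 y -8.1 size 120x54 ang 9.9 area 2408
t 14.3 at [ 544.  -159.6   36.7] rot [ 1.80e+02  1.00e-01 -1.78e+02] w 10.6 F [-0.2  0.8 -0.5] q7 1.01
50 []
35 []
20 []
10 [4.5, 1.8]
-10 [3.2, 2.2]
-30 [3.5, 2.8]
-50 []
```

>>> {"op": "send_rows", "data": {"series": [{"ax": 0,"ay": 0,"az": 0,"dx": 0.3,"dy": 0,"dz": -0.3,"hand": 1},{"ax": 0,"ay": 0,"az": 0,"dx": 1,"dy": 0,"dz": -1,"hand": 1},{"ax": 0,"ay": 0,"az": 0,"dx": 2,"dy": 0,"dz": -1,"hand": 1},{"ax": 0,"ay": 0,"az": 0,"dx": 3.5,"dy": 0,"dz": -1,"hand": 1},{"ax": 0,"ay": 0,"az": 0,"dx": 5.5,"dy": 0,"dz": -1,"hand": 1},{"ax": 0,"ay": 0,"az": 0,"dx": 7.5,"dy": 0,"dz": -1,"hand": 1},{"ax": 0,"ay": 0,"az": 0,"dx": 9.5,"dy": 0,"dz": -1,"hand": 1},{"ax": 0,"ay": 0,"az": 0,"dx": 11.5,"dy": 0,"dz": -1,"hand": 1},{"ax": 0,"ay": 0,"az": 0,"dx": 13.2,"dy": 0,"dz": -1,"hand": 1},{"ax": 0,"ay": 0,"az": 0,"dx": 13.7,"dy": 0,"dz": -1,"hand": 1}]}}

```text
clock: 15.35
eef_pos: [403.0, -165.1, 46.9]
tool_rot: [-3.141, -0.003, -3.107]
force: [0.2, -0.1, -0.4]
width: 10.7
gripper_force: 58.7
```

```bash
python3 -c "
from h import *
look('10');
for n in 'st':print(n);prof(load(n+'10'))
a=cv2.resize(warp(load('s10'),16),(480,300)); b=cv2.resize(warp(load('t10'),16),(480,300))
cv2.imwrite('pics/c10.png',np.vstack([a,b])[:,:,::-1])
"
```

```text
scene
top
  x 53.6 y -9.3 size 59x5 ang -0.5 area 272
  x 53.2 y 46.9 size 32x5 ang 0.2 area 150
  x -0.9 y -11.9 size 59x6 ang -0.8 area 334
  x -1.4 y 44.0 size 33x6 ang 0.6 area 180
t 15.4 at [ 405.4 -164.9   46.9] rot [-180.   -0. -178.] w 10.7 F [1.  0.1 0.3] q7 0.85
s
50 [2.5, 2.0]
35 []
20 []
10 [3.2, 2.5]
-10 [21.8, 20.2]
-30 [3.2, 2.5]
-50 []
t
50 [55.8, 51.0, 1.5, -4.0]
35 [55.8, 50.5, 2.0, -4.5]
20 []
10 [56.2, 51.2, 2.0, -4.0]
-10 [56.0, 52.0, 2.0, -3.5]
-30 [56.5, 51.2, 2.2, -3.5]
-50 []
```

View pics/c10.png

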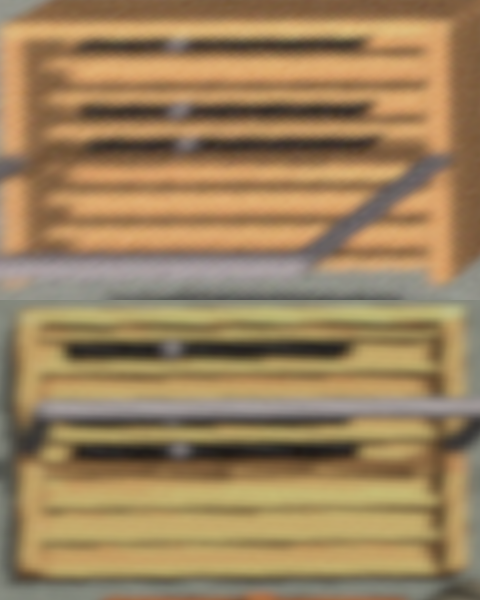

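```bash
python3 -c "
from h import *
go((430,20,90,181),(489.4,112.2,90,181.2),(489.4,112.2,20.8,181.2))
"
```

```text
t 15.4 at [ 405.4 -164.9   46.9] rot [-180.   -0. -178.] w 10.7 F [1.  0.1 0.3] q7 0.85
d [-3.1  18.4  -4.32] a [-0.    -0.     0.017] rows 3.8
d [-9.36 27.4  -4.33] a [-0.    -0.     0.014] rows 5.9
d [-9.36 27.41  2.59] a [-0.    -0.     0.014] rows 5.8
```

The rectified views show all three barrels parallel in grooves. In the scene half they are at rows 45, 110 and 145, which is x = +54, +18 and 0. Next I'll return the rake to the mat.

>>> {"op": "send_rows", "data": {"series": [{"ax": 0,"ay": 0,"az": 0,"dx": 0,"dy": 0,"dz": -2,"hand": 1},{"ax": 0,"ay": 0,"az": 0,"dx": 0,"dy": 1,"dz": -4.3,"hand": 1},{"ax": 0,"ay": 0,"az": 0,"dx": 0,"dy": 4,"dz": -4.3,"hand": 1},{"ax": 0,"ay": 0,"az": 0,"dx": -0.5,"dy": 8,"dz": -4.3,"hand": 1},{"ax": 0,"ay": 0,"az": 0,"dx": -1.5,"dy": 12,"dz": -4.3,"hand": 1},{"ax": 0,"ay": 0,"az": 0.014,"dx": -3,"dy": 16,"dz": -4.3,"hand": 1},{"ax": 0,"ay": 0,"az": 0.014,"dx": -5,"dy": 20,"dz": -4.3,"hand": 1},{"ax": 0,"ay": 0,"az": 0.014,"dx": -7,"dy": 24,"dz": -4.3,"hand": 1},{"ax": 0,"ay": 0,"az": 0.014,"dx": -8.7,"dy": 26.5,"dz": -4.3,"hand": 1},{"ax": 0,"ay": 0,"az": 0.014,"dx": -9.4,"dy": 27.4,"dz": -4.3,"hand": 1}]}}

```text
clock: 16.45
eef_pos: [493.0, 117.7, 90.3]
tool_rot: [3.137, 0.003, -3.117]
force: [-0.9, 0.5, -0.4]
width: 10.4
gripper_force: 58.7
```

>>> {"op": "send_rows", "data": {"series": [{"ax": 0,"ay": 0,"az": 0,"dx": 0,"dy": 0,"dz": 1.5,"hand": 1},{"ax": 0,"ay": 0,"az": 0,"dx": 0,"dy": 0,"dz": 3.5,"hand": 1},{"ax": 0,"ay": 0,"az": 0,"dx": 0,"dy": 0,"dz": 5,"hand": 1},{"ax": 0,"ay": 0,"az": 0,"dx": 0,"dy": 0,"dz": 6,"hand": 1},{"ax": 0,"ay": 0,"az": 0,"dx": 0,"dy": 0,"dz": 6.4,"hand": 1},{"ax": 0,"ay": 0,"az": 0,"dx": 0,"dy": 0,"dz": 6.4,"hand": 1}]}}

```text
clock: 17.05
eef_pos: [490.5, 112.2, 25.4]
tool_rot: [-3.141, -0.0, -3.121]
force: [0.3, 0.1, -0.1]
width: 10.9
gripper_force: 58.8
```

```bash
python3 -c "
from h import *
go((489.4,112.2,20.8,181.2))
"
```

```text
t 17.1 at [490.5 112.2  25.4] rot [-180.    -0.  -178.8] w 10.9 F [ 0.3  0.1 -0.1] q7 0.37
d [0.11 0.   0.46] a [-0. -0. -0.] rows 0.1
```

>>> {"op": "send_rows", "data": {"series": [{"ax": 0,"ay": 0,"az": 0,"dx": 0,"dy": 0,"dz": 0.25,"hand": 1},{"ax": 0,"ay": 0,"az": 0,"dx": 0,"dy": 0,"dz": 0.4,"hand": 1},{"ax": 0,"ay": 0,"az": 0,"dx": 0,"dy": 0,"dz": 0.47,"hand": 1},{"ax": 0,"ay": 0,"az": 0,"dx": 0,"dy": 0,"dz": 0.47,"hand": 1}]}}

```text
clock: 17.45
eef_pos: [490.7, 112.5, 21.1]
tool_rot: [3.142, 0.0, -3.12]
force: [-0.4, 0.3, -0.7]
width: 10.6
gripper_force: 58.8
```

>>> {"op": "send_rows", "data": {"series": [{"ax": 0,"ay": 0,"az": 0,"dx": 0,"dy": 0,"dz": 0,"hand": 0.5},{"ax": 0,"ay": 0,"az": 0,"dx": 0,"dy": 0,"dz": 0,"hand": 0},{"ax": 0,"ay": 0,"az": 0,"dx": 0,"dy": 0,"dz": 0,"hand": 0},{"ax": 0,"ay": 0,"az": 0,"dx": 0,"dy": 0,"dz": 0,"hand": 0},{"ax": 0,"ay": 0,"az": 0,"dx": 0,"dy": 0,"dz": -2,"hand": 0},{"ax": 0,"ay": 0,"az": 0,"dx": 0,"dy": 0,"dz": -5,"hand": 0},{"ax": 0,"ay": 0,"az": 0,"dx": 0,"dy": 0,"dz": -9,"hand": 0},{"ax": 0,"ay": 0,"az": 0,"dx": 0,"dy": 0,"dz": -13,"hand": 0},{"ax": 0,"ay": 0,"az": 0,"dx": 0,"dy": 0,"dz": -16,"hand": 0},{"ax": 0,"ay": 0,"az": 0,"dx": 0,"dy": 0,"dz": -16,"hand": 0}]}}

```text
clock: 18.45
eef_pos: [492.8, 113.8, 184.6]
tool_rot: [3.14, 0.007, -3.121]
force: [-0.0, 0.1, 0.4]
width: 85.3
gripper_force: 0.0
```

```bash
python3 -c "
from h import *
np.set_printoptions(precision=1,suppress=True)
go(); im=snap('wrist','w9'); snap('scene','s9b')
h=cv2.cvtColor(im['pixels'],cv2.COLOR_RGB2HSV)
m=((h[...,0]<14)&(h[...,1]>110)&(h[...,2]>60)).astype(np.uint8)
n,l,st,ce=cv2.connectedComponentsWithStats(m)
for i in range(1,n):
    if st[i,4]>200:
        print(st[i]); 
i=1+np.argmax(st[1:,4]);ys,xs=np.nonzero(l==i)
t=ys.min();b=[xs[ys==t].mean(),t];print('tail',ray(im,[b],44))
# other objects: change between scene pictures before and after
a=load('scene0')['pixels'].astype(int);c=load('s9b')['pixels'].astype(int)
for nm,(u,v) in dict(jar0=(419,170),jar1=(441,182),jar2=(158,340),jar3=(441,312),jigger=(434,260),carton=(206,395),jug=(485,218)).items():
    print(nm,np.abs(a-c)[v-22:v+22,u-16:u+16].mean().round(1))
print('barrels');blobs(snap('top','t9b'),16)
"
```

```text
t 18.4 at [492.8 113.8 184.6] rot [ 179.9    0.4 -178.8] w 85.3 F [-0.   0.1  0.4] q7 0.64
[ 256  112  124  245 4797]
[ 543  344   97   51 1835]
tail [[412.2 111.1  44. ]]
jar0 3.1
jar1 3.2
jar2 3.2
jar3 3.2
jigger 3.0
carton 4.4
jug 2.8
barrels
  x 53.6 y -9.2 size 59x6 ang -0.5 area 279
  x 53.2 y 46.7 size 33x5 ang 0.3 area 154
  x -0.9 y -11.9 size 59x6 ang -0.8 area 343
  x -4.3 y 44.4 size 34x12 ang -8.0 area 280
```

```bash
python3 -c "
from h import *
print(finish_job())"
```

```text
the job is handed in; nothing more can be done
None
```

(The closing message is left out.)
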